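Earth-bond test of a copper slide under a swing clip

TASK

By its red knob, swing the jig's spring clip round its pivot screw onto the edge of the copper slide, so that the clip rides onto it and pushes it fully home against the sprung contact pad of the stop: firm but gentle, about 8 N at the pad and never over 14 N. Let go, leaving the clip on the slide, and press the green test button all the way down; then swing the clip fully clear of the slide again, leaving the slide lying flat between its rails near the stop. Do not push the slide with the gripper, do not press the button before the clip is on, and leave everything else where it is.

Things in the scene. Friction and masses are not known exactly. Their poses are not given: they have to be found in the camera images.
- jig: black base plate, 190 (x) x 270 (y) x 20 mm, fixed to the bench; origin at the centre of its underside, its z up. The slide's bed is its top face, 20 mm up. Two low aluminium rails (4 mm high) along its y guide the slide, which can slide only along the jig's y. The clip pushes it towards the jig's +y, where the stop is.
- stop: blue bridge, 85 (x) x 22 (y) x 14 mm, fixed on the jig's +y end; origin at the centre of its underside. Its aluminium jaw carries a copper pad (44 mm wide, top 10 mm above the bed) facing the jig's -y. The jaw's setting varies and is NOT reported: the pad's face is 31 to 55 mm from this origin towards -y, so home must be felt (or seen). The pad is sprung along y, 8 N per mm, 4 mm travel.
- slide: loose copper slide, a flat plate 60 (x) x 90 (y) x 6 mm, 0.2 to 0.4 kg; origin at the centre of its underside, axes along the jig's. It starts 16 to 48 mm short of the pad.
- clip (a joint): swing of the clip about its vertical pivot screw, rad. At 0 its arm points along the jig's +x; positive is anticlockwise from above, knob towards the stop. Range -1.5 to 0.4. Starts clear at -1.35 to -1.0; fully clear below -0.9; home lies between -0.2 and 0.25. Stays where left: friction is about 2 N at the knob, toe and sliding slide add 1 to 5 N.
- pivot (a point): point on the clip's pivot axis, 35 mm above the bench; the jig's point x = -75 mm, y = -21 mm.
- knob (a point): middle of the clip's upright red knob, a round post 16 mm in diameter, 37 mm high, 75 mm from the pivot axis; 55 mm above the bench, 17 mm below the knob's top, 20 mm above the arm. Under it a round lip (12 mm in diameter) pushes the slide's -y edge. The sprung toe reaches 35 mm ahead of the knob in the closing direction, up to 35 mm above the bench: keep fingertips above it.
- leaf: the clip's sprung steel toe, 14 mm wide, which rises by 3 mm as its ramp climbs onto the slide's 6 mm edge and then presses down on the slide with about 2.5 N; origin 75 mm from the pivot axis, under the knob, 20 mm above the bench when down.
- toe (a point): point on the underside of the toe, 13 mm ahead of the knob's axis; 23 mm above the bench when the clip is off the slide, 26 mm when the toe is on it.
- tester: grey test box, 110 (x) x 90 (y) x 45 mm, fixed to the bench left or right of the jig; origin at the centre of its underside; its screen looks up at its far (+x) half.
- button (a joint): travel of the green push button on the test box, m: 0 up, 0.006 fully down (4 N); it springs back.
- button_top (a point): centre of the top face of the green button, 28 mm in diameter, pressed straight down.
- jar: bystander: grey jar with black lid, 66 mm in diameter, 100 mm high, on the other side of the jig from the test box; origin at the centre of its underside.
- screwdriver: bystander: yellow-handled screwdriver lying on the bench.
- terminal: bystander: red terminal block, 50 x 30 x 22 mm; origin at the centre of its underside.
- spare_slide: bystander: spare aluminium slide, 60 x 90 x 6 mm, lying on the bench; not the one to be tested.
- bush: bystander: brass bush, 32 mm in diameter, 30 mm high; origin at the centre of its underside.
- wrench: bystander: steel wrench lying on the bench.
- driver: bystander: green cordless driver lying on the bench.
Not all that is in view belongs to the job. What is shaped like the tester but pink is not meant.

How it is judged:
By the outcome, as a careful person would: the job done as asked, in the order asked, and still so for the second after the job is handed in, with the robot touching nothing.
It also fails if it takes over 72 s, if anything falls off the work surface, if the arm or the gripper's body presses on something with over 40 N, if the wrist force passes 120 N, or if a joint passes its speed limit or range.

ROBOT

A 6-joint arm with a two-finger parallel gripper is mounted at the origin on the work surface. World frame = base frame: x ahead of the robot, y to its left, z up, the work surface at z = 0. Lengths are in mm, angles in rad, forces in N, time in s.
With the tool pointing down it reaches from about 350 to 975 mm from the base axis. Payload 7.1 kg.
Tool frame: the origin (TCP) lies on the front face of the gripper's body, between the roots of the fingers; the fingertips stand 80 mm ahead of it and the grasp point (between the pads) lies 61 mm ahead of it (env.tips_ahead is the distance from the TCP to the fingertips, in mm); z points along the fingers, y is the direction in which the jaws open and shut (so a half turn about z gives the same grasp; the last joint's range is limited). The gripper opens to 88 mm and grips with 3 to 60 N. Pads are 20 mm wide; open, the fingers measure 115 mm over their backs; the gripper's body (75 mm by 178 mm) begins 61 mm behind the grasp point.
Start: joints at [1.255, 0.423, 1.63, -0, 1.089, -0.019], TCP at [182.757, 597.667, 302.675] pointing down, gripper open.
Joint ranges: [-3, 3], [-0.9, 2.11], [0.09, 2.58], [-1.31, 4.45], [0.11, 2.69], [-2.54, 2.54]. Speed limits (rad/s): [2.39, 2.39, 3.01, 3.14, 3.14, 3.14].

INTERFACE

Orientations are given as a unit quaternion [x, y, z, w].
In Python, from station import env, set_gripper, viewer, workorder gives the robot as it stands. Calls block until the motion is done:
- env.reach(position, orientation): joint-space move of the TCP to a pose.
- env.move_l(position, rot=None, rate=150, f_stop=None): straight line of the TCP; rot=None keeps the orientation; rate is the mean speed in mm/s. With f_stop (N) it stops when the force on the tool has changed by that much, and returns True; else False.
- env.move_joints(angles): joint-space move.
- set_gripper(opening): finger opening in mm; the grip force is fixed at half the most; returns when the fingers have stopped.
- env.hold(seconds).
- env.ik(position, orientation): joint angles nearest the present ones, or None.
- env.read_state(): the state.
- viewer.camera(name): name is "scene" or "top"; returns the picture (400x640x3 uint8, blue, green, red); there is no depth.
- viewer.camera_params(name): a dict with "fx", "fy", "cx", "cy" (pixels), "pose" (4x4, takes a point from camera to world coordinates). Camera axes: x right, y up, looking along -z (the intrinsics and any distortion apply to the point x, -y, -z); pixel columns grow to the right and rows downward; lengths in mm; the calibration is good to about 2 mm. A picture is of the moment at which its call begins. camera_params takes no time and is no camera call.
A pose or a line that the arm cannot do raises env.IKError and nothing moves.
- workorder.sign_off(): hands the job in, once; it reports no verdict.
The state is a dict: "time_s": time; "qpos": joint angles; "dq": joint speeds; "tau": joint torques, N m; "tool_pos": TCP position; "orientation": TCP orientation; "force": force on the tool from outside, world axes, zero at the start; "wrist_torque": the same for the moment, N m; "width": finger opening in mm.
Only numpy, scipy, OpenCV 4.12 (cv2) and the standard library are available. Lean on these libraries where they do the work, as an engineer would, in place of code of your own. Each camera call takes 0.05 s, during which the arm holds its last target. There are 200 camera calls.

## Working session

There is one attempt and no reset: what is moved stays moved. The work goes in short steps, each a Python script; the robot and the scene stay as the last script left them, time stands still between calls to the robot, and variables do not carry over. Pictures are saved under pics/ and viewed, about 8 in all and at most 12, crops included, and the job is handed in when it is done.

```bash
ls; mkdir -p pics
python3 - <<'E'
from station import env, set_gripper, viewer, workorder
import cv2, numpy as np
for n in("top","scene"):
    im=viewer.camera(n); cv2.imwrite(f"pics/{n}0.png",im); p=viewer.camera_params(n); print({k:(np.round(v,3).tolist()) for k,v in p.items()})
s=env.read_state(); print(s)
E
```

```text
pics
{'fx': 481.421, 'fy': 481.421, 'cx': 323.62, 'cy': 202.099, 'pose': [[-0.032, 0.976, -0.217, 155.264], [-0.999, -0.032, 0.006, 109.85], [-0.001, 0.217, 0.976, 1676.272], [0.0, 0.0, 0.0, 1.0]]}
{'fx': 493.423, 'fy': 493.423, 'cx': 311.104, 'cy': 193.288, 'pose': [[-0.538, -0.544, 0.644, 1560.508], [0.843, -0.33, 0.425, 810.934], [-0.019, 0.771, 0.636, 1113.313], [0.0, 0.0, 0.0, 1.0]]}
{'time_s': 0.1, 'qpos': array([ 1.25500477e+00,  4.23762862e-01,  1.63058067e+00,  2.34757856e-05,
        1.08860394e+00, -1.90019543e-02]), 'dq': array([ 5.50893607e-05,  2.25516192e-04, -1.52008495e-03, -5.19618648e-04,
        2.50943866e-03, -1.48207197e-04]), 'tau': array([ 4.10709135e-04, -5.45611346e+01, -2.74325699e+01,  6.45341096e-02,
        1.88403757e-02,  1.77096098e-05]), 'tool_pos': array([182.63647765, 597.32312075, 301.99325961]), 'orientation': array([ 1.47856123e-01,  9.89008649e-01, -6.66208264e-04, -1.23117809e-04]), 'force': array([ 0.19393551, -0.30850242, -0.09497852]), 'wrist_torque': array([-0.01086394,  0.00737122,  0.02209649]), 'width': 87.65814118025267}
```

View pics/top0.png

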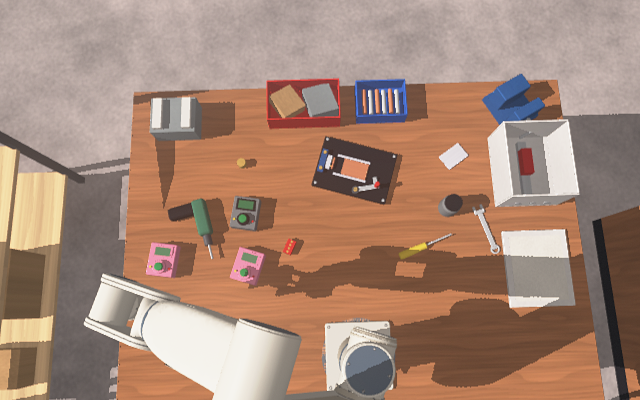

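View pics/scene0.png

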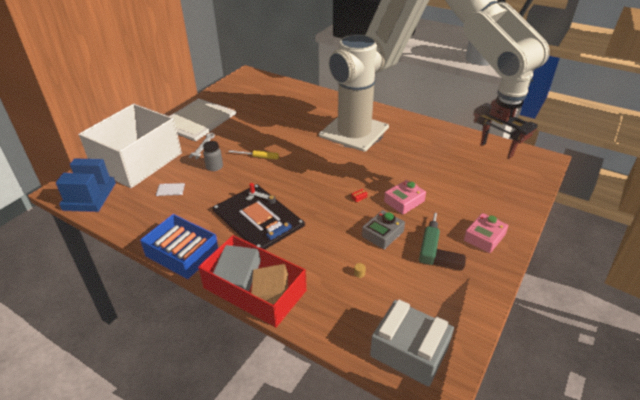

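Candidates:
- **Tester:** grey box with green button, top (245,212) / scene (384,230). The pink lookalikes at top (163,260) and (247,265) are rejected.
- **Slide:** copper plate on the black jig at top (352,168). The spare at (453,156) is aluminium, and the striped strips in the blue bin don't belong.
- **Knob:** small red post at top (377,184). The red terminal (290,246), red box and red thing in the white bin are rejected.

Next: a close crop and measurements.

```bash
cat > h.py <<'E'
from station import env, set_gripper, viewer, workorder
import cv2, numpy as np
def ray(n,uv):
    p=viewer.camera_params(n); P=np.array(p["pose"])
    d=P[:3,:3]@np.array([(uv[0]-p["cx"])/p["fx"],-(uv[1]-p["cy"])/p["fy"],-1.]); return P[:3,3],d/np.linalg.norm(d)
def plane(n,uv,z):
    o,d=ray(n,uv); return o+d*(z-o[2])/d[2]
def proj(n,X):
    p=viewer.camera_params(n); P=np.array(p["pose"]); c=P[:3,:3].T@(np.array(X,float)-P[:3,3])
    return np.array([p["cx"]+p["fx"]*c[0]/-c[2], p["cy"]+p["fy"]*c[1]/c[2]])
def tri(a,b):
    o1,d1=ray("top",a);o2,d2=ray("scene",b)
    s=np.linalg.lstsq(np.c_[d1,-d2],o2-o1,rcond=None)[0]; p,q=o1+s[0]*d1,o2+s[1]*d2
    return (p+q)/2,np.linalg.norm(p-q)
def blob(im,lo,hi,box):
    """list of (area, cx, cy, contour) in box x0,y0,x1,y1"""
    x0,y0,x1,y1=box; m=cv2.inRange(cv2.cvtColor(im[y0:y1,x0:x1],cv2.COLOR_BGR2HSV),lo,hi)
    n,l,st,c=cv2.connectedComponentsWithStats(m)
    r=[(st[i,4],c[i,0]+x0,c[i,1]+y0,cv2.convexHull(np.argwhere(l==i)[:,::-1].astype(np.int32)).reshape(-1,2)+[x0,y0]) for i in range(1,n)]
    return sorted(r,key=lambda t:-t[0])
E
python3 - <<'E'
from h import *
t=cv2.imread("pics/top0.png"); s=cv2.imread("pics/scene0.png")
a=cv2.resize(t[130:240,225:410],None,fx=4,fy=4,interpolation=cv2.INTER_CUBIC)
b=cv2.resize(s[175:265,205:415],None,fx=3.5,fy=3.5,interpolation=cv2.INTER_CUBIC)
cv2.imwrite("pics/a.png",a);cv2.imwrite("pics/b.png",b)
for nm,im,box in(("top",t,(300,125,415,215)),("scene",s,(205,175,310,255))):
    B=blob(im,(0,0,0),(180,255,70),box)[0]; r=cv2.minAreaRect(B[3].astype(np.float32)); print(nm,"plate",B[0],r)
    q=cv2.approxPolyDP(B[3].astype(np.int32).reshape(-1,1,2),6,True).reshape(-1,2)
    print([(c.tolist(),plane(nm,c,20)[:2].round(1).tolist()) for c in q])
    for k,lo,hi in(("red",(0,170,90),(6,255,255)),("red2",(174,150,90),(180,255,255)),("cop",(5,100,100),(16,255,255)),("blue",(100,110,40),(130,255,255))):
        print(k,[(x[0],x[1].round(1),x[2].round(1)) for x in blob(im,lo,hi,box)[:3]])
for im,box in((t,(228,192,262,232)),(s,(360,205,408,250))):
    print("green",[(x[0],x[1].round(1),x[2].round(1)) for x in blob(im,(40,110,40),(80,255,255),box)[:3]])
E
```

```text
top plate 499 ((357.4778137207031, 164.80857849121094), (63.4777946472168, 39.348480224609375), 14.42077350616455)
[([392, 158], [677.8, -152.2]), ([372, 183], [587.3, -75.3]), ([357, 185], [581.7, -21.6]), ([332, 175], [621.5, 65.8]), ([328, 152], [708.0, 77.1]), ([340, 140], [752.2, 32.0])]
red [(np.int32(19), np.float64(376.8), np.float64(184.0)), (np.int32(1), np.float64(300.0), np.float64(126.0))]
red2 []
cop [(np.int32(6388), np.float64(359.0), np.float64(169.9)), (np.int32(403), np.float64(354.5), np.float64(168.9)), (np.int32(31), np.float64(332.6), np.float64(162.6))]
blue [(np.int32(75), np.float64(321.8), np.float64(160.7)), (np.int32(1), np.float64(323.0), np.float64(149.0)), (np.int32(1), np.float64(327.0), np.float64(150.0))]
scene plate 1935 ((257.01220703125, 217.10977172851562), (81.67887878417969, 50.444129943847656), 38.65980529785156)
[([303, 225], [603.4, 145.4]), ([264, 248], [752.3, 99.4]), ([212, 208], [693.7, -163.3]), ([248, 189], [549.6, -122.3])]
red [(np.int32(253), np.float64(233.9), np.float64(243.4)), (np.int32(61), np.float64(264.1), np.float64(251.8)), (np.int32(39), np.float64(251.7), np.float64(187.0))]
red2 [(np.int32(8), np.float64(215.4), np.float64(250.8)), (np.int32(2), np.float64(235.5), np.float64(242.5)), (np.int32(2), np.float64(240.5), np.float64(242.0))]
cop [(np.int32(4086), np.float64(262.9), np.float64(205.4)), (np.int32(359), np.float64(257.2), np.float64(212.9)), (np.int32(32), np.float64(271.0), np.float64(223.9))]
blue [(np.int32(218), np.float64(209.7), np.float64(242.7)), (np.int32(113), np.float64(279.1), np.float64(231.3))]
green [(np.int32(35), np.float64(241.9), np.float64(217.9))]
green [(np.int32(39), np.float64(388.8), np.float64(215.6))]
```

View pics/a.png

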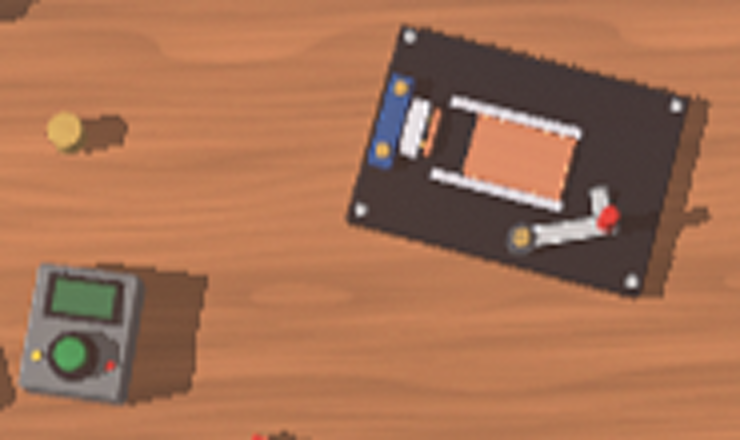

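View pics/b.png

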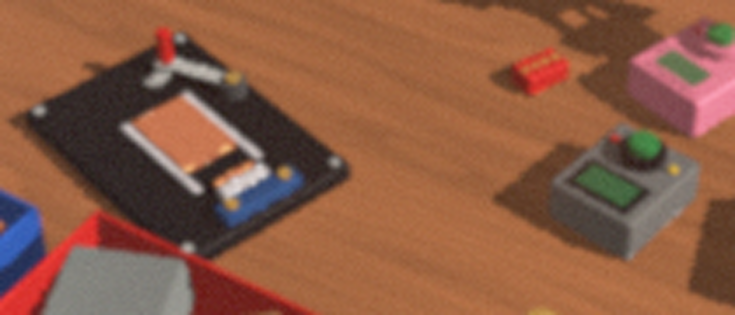

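The top crop shows the jig with its stop to the left, the copper slide about 15 mm of pixels short of the pad, the pivot screw at (521,237), the red knob at (608,217) and the toe towards the slide. The scene crop confirms the knob (165,45) and the grey tester with its green button (643,145). Next: compute the poses.

```bash
cat > m.py <<'E'
from h import *
T=lambda u,v:np.array([u/4+225,v/4+130])-.375; S=lambda u,v:np.array([u/3.5+205,v/3.5+175])-.36
t=[T(409,37),T(677,105),T(631,281),T(361,210)]; s=[S(187,247),S(40,112),S(180,40),S(335,162)]
loc=None
A=np.array([plane("top",x,21) for x in t]);B=np.array([plane("scene",x,21) for x in s])
for nm,X in(("top",A),("scene",B)):
    c=X.mean(0); dy=(X[0]+X[3]-X[1]-X[2])[:2]; yaw=np.arctan2(-dy[0],dy[1]); print(nm,X[:,:2].round(1).tolist(),c.round(1),"yaw",yaw.round(4))
X=(A+B)/2; c=X.mean(0)[:2]; dy=(X[0]+X[3]-X[1]-X[2])[:2]; dx=(X[0]+X[1]-X[2]-X[3])[:2]
yaw=(np.arctan2(-dy[0],dy[1])*dy.dot(dy)+np.arctan2(dx[1],dx[0])*dx.dot(dx))/(dy.dot(dy)+dx.dot(dx))
R=np.array([[np.cos(yaw),-np.sin(yaw)],[np.sin(yaw),np.cos(yaw)]]); piv=c+R@[-75,-21]
J=lambda p:R.T@(np.array(p)[:2]-c)
E
python3 - <<'E'
from m import *
print("jig",c,yaw,"pivot",piv)
print("pivot seen tri",tri(T(521,237),S(235,78)),"top@38",plane("top",T(521,237),38))
ti=cv2.imread("pics/top0.png"); si=cv2.imread("pics/scene0.png")
r=blob(ti,(0,170,90),(6,255,255),(365,170,390,195))[0]; r2=blob(si,(0,150,80),(8,255,255),(240,175,265,200))[0]
print("knob px",r[1:3],r2[1:3],"@72top",plane("top",r[1:3],68),"scene@60",plane("scene",r2[1:3],57),tri(r[1:3],r2[1:3]))
for z,p in((68,plane("top",r[1:3],68)),(57,plane("scene",r2[1:3],57))):
    d=R.T@(p[:2]-piv); print("clip r,ang",np.hypot(*d),np.arctan2(d[1],d[0]))
g=blob(ti,(40,110,40),(80,255,255),(228,205,262,232))[0]; g2=blob(si,(40,110,40),(80,255,255),(375,205,400,222))[0]
print("btn",tri(g[1:3],g2[1:3]),tri(T(70,353),S(643,144)))
# slide edges / pad in jig frame (top view)
for nm,px,z in(("slide+y",[T(472,137)],26),("slide-y",[T(570,170)],26),("pad",[T(438,133)],28)):
    print(nm,[J(plane("top",q,z)).round(1) for q in px])
print("slide",J(plane("top",blob(ti,(5,100,100),(16,255,255),(335,150,375,190))[0][1:3],26)))
E
```

```text
top [[757.7, 79.5], [685.3, -159.3], [524.5, -108.4], [596.9, 127.6]] [641.1 -15.2  21. ] yaw -0.2961
scene [[753.0, 77.2], [681.9, -155.3], [522.5, -107.1], [592.6, 128.0]] [637.5 -14.3  21. ] yaw -0.2932
jig [639.28703662 -14.72780668] -0.29619829208929843 pivot [561.42344725 -12.92185831]
pivot seen tri (array([561.53793504, -10.24906511,  41.1088908 ]), np.float64(3.718290717253593)) top@38 [563.31961607 -12.08360777  38.        ]
knob px (np.float64(376.8421052631579), np.float64(184.0)) (np.float64(251.48), np.float64(186.68)) @72top [570.69591608 -86.42074222  68.        ] scene@60 [567.57715208 -88.33048362  57.        ] (array([571.76725681, -86.17426957,  61.06861756]), np.float64(2.542640826043875))
clip r,ang 74.08147281176261 -1.1491030635677653
clip r,ang 75.65929456542648 -1.1931736717406949
btn (array([466.94474913, 379.78360636,  65.7445835 ]), np.float64(1.799566562791873)) (array([467.29491928, 378.76669576,  64.81417763]), np.float64(1.0175174293778724))
slide+y [array([ 7.5, 45.4])]
slide-y [array([  0.6, -46.6])]
pad [array([ 2.6, 75.6])]
slide [ 0.56803222 -0.09032667]
```

```bash
cat >> m.py <<'E'
from scipy.spatial.transform import Rotation as Ro
FL=1
def quat(phi):
    y=FL*np.array([np.cos(phi),np.sin(phi),0]); z=np.array([0,0,-1.]); return Ro.from_matrix(np.c_[np.cross(y,z),y,z]).as_quat()
def cage(th,z=122,adv=0.,r=75.):
    a=yaw+th; p=piv+r*np.array([np.cos(a),np.sin(a)])+adv*np.array([-np.sin(a),np.cos(a)])
    return [p[0],p[1],z],quat(a+np.pi/2)
def F(th):
    """(tangential, radial, z) force on the tool"""
    f=np.mean([ (env.hold(0.01),env.read_state()["force"])[1] for _ in range(3)],0); a=yaw+th
    return np.array([-np.sin(a)*f[0]+np.cos(a)*f[1],np.cos(a)*f[0]+np.sin(a)*f[1],f[2]]).round(2)
E
python3 - <<'E'
import m; from m import *
for fl in(1,-1):
    m.FL=fl; print(fl,[np.round(q,2).tolist() if q is not None else None for q in(env.ik(*cage(t)) for t in(-1.25,-.6,.2))])
E
```

```text
top [[757.7, 79.5], [685.3, -159.3], [524.5, -108.4], [596.9, 127.6]] [641.1 -15.2  21. ] yaw -0.2961
scene [[753.0, 77.2], [681.9, -155.3], [522.5, -107.1], [592.6, 128.0]] [637.5 -14.3  21. ] yaw -0.2932
1 [[-0.18, 0.61, 1.84, -0.0, 0.69, -0.2], [-0.14, 0.65, 1.75, -0.0, 0.74, -0.81], [-0.05, 0.68, 1.69, -0.0, 0.78, -1.52]]
-1 [None, [-0.14, 0.65, 1.75, -0.0, 0.74, 2.33], [-0.05, 0.68, 1.69, -0.0, 0.78, 1.62]]
```

```bash
sed -i '/^    c=X.mean(0); dy.*print/d; /^for nm,X in/d' m.py
python3 - <<'E'
from m import *
th=-1.17
p,q=cage(th,230); env.reach(p,q)
set_gripper(50); print("t",env.read_state()["time_s"],F(th))
p,_=cage(th,122); print("stop",env.move_l(p,rate=100,f_stop=8)); print(F(th))
set_gripper(20); env.hold(.2); s=env.read_state(); print(s["width"],s["tool_pos"],p,F(th),s["time_s"])
a=viewer.camera("top");b=viewer.camera("scene")
cv2.imwrite("pics/c.png",np.hstack([cv2.resize(a[130:230,310:410],None,fx=4,fy=4,interpolation=2),cv2.resize(b[155:255,205:305],None,fx=4,fy=4,interpolation=2)]))
E
```

```text
t 3.6333 [ 0.6   0.27 -0.61]
stop False
[ 0.12 -0.22  0.16]
19.979777177001488 [569.24303721 -87.50944723 121.97933059] [np.float64(569.2540029138099), np.float64(-87.51195415298827), 122] [ 0.3  -0.1  -0.12] 5.775
```

View pics/c.png

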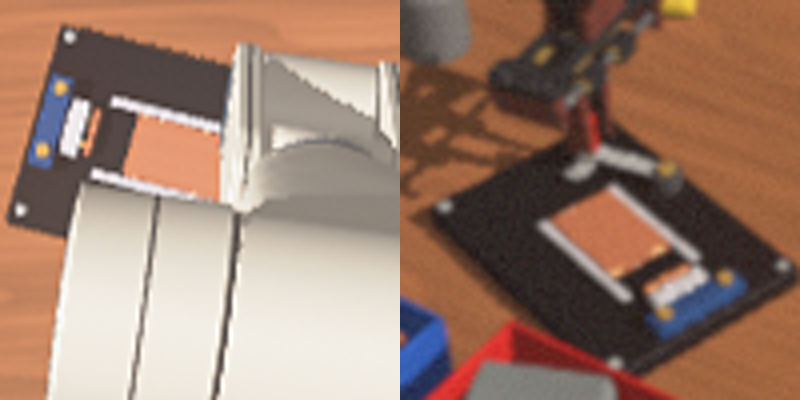

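The scene crop shows the red knob at (592,130) between the fingers, clear of the slide and toe. I'll start the swing.

Run:
```python
from m import *
def go(th,rate,fs): 
    p,q=cage(th); return env.move_l(p,q,rate=rate,f_stop=fs)
for th in [-1.07,-.97,-.87,-.77,-.7,-.63,-.56,-.5,-.45]:
    st=go(th,60,14); print(th,st,F(th),env.read_state()["time_s"].__round__(2))
    if st: break
b=viewer.camera("scene"); cv2.imwrite("pics/d.png",cv2.resize(b[155:255,205:305],None,fx=5,fy=5,interpolation=2))
```

```text
-1.07 False [ 0.5  -0.17 -0.04] 6.2
-0.97 False [ 0.21 -0.29 -0.01] 6.5
-0.87 False [-0.04 -0.57 -0.04] 6.8
-0.77 False [-0.15  0.06 -0.39] 7.1
-0.7 False [ 0.28 -0.01 -0.1 ] 7.38
-0.63 False [-0.59 -0.06 -0.14] 7.65
-0.56 False [ 0.26  0.1  -0.1 ] 7.92
-0.5 False [-0.92 -0.49 -0.18] 8.2
-0.45 False [-1.65 -0.17  0.62] 8.47
```

View pics/d.png

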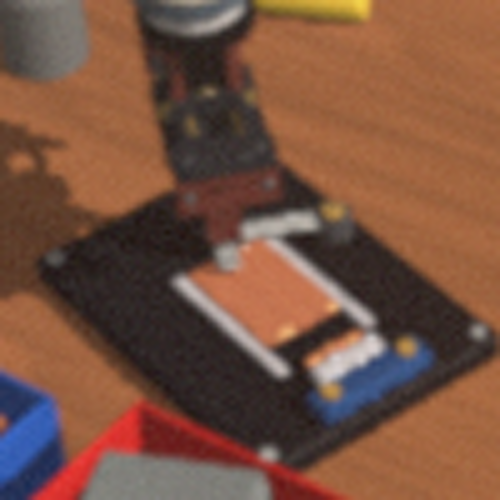

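The clip followed and the toe (228,255) now touches the slide's edge. I'll keep going in small steps, watching force.

Run:
```python
from m import *
th=-.45; go=lambda th,r: env.move_l(*cage(th),rate=r,f_stop=8)
while th<-.125:
    th+=.025; st=go(th,25); f=F(th); print(round(th,3),st,f,round(env.read_state()["time_s"],2))
    if st or f[0]<-7.5: break
```

```text
-0.425 False [-2.79 -0.49  0.68] 8.8
-0.4 False [-3.18 -0.44  1.21] 9.07
-0.375 False [-2.73 -0.65  0.58] 9.35
-0.35 False [-3.52 -1.22  1.3 ] 9.62
-0.325 False [-3.24 -1.79  1.37] 9.9
-0.3 False [-3.52 -1.79  1.27] 10.18
-0.275 False [-3.54 -2.5   1.22] 10.45
-0.25 False [-4.   -2.63  1.38] 10.72
-0.225 False [-3.73 -3.1   1.87] 11.0
-0.2 False [-3.83 -3.15  1.07] 11.28
-0.175 False [-4.15 -3.19  1.05] 11.55
-0.15 False [-3.88 -2.62  0.89] 11.82
-0.125 False [-3.75 -3.07  1.54] 12.1
```

Run:
```python
from m import *
th=-.125; base=[]; L=[]
while th<.1:
    th+=.3/75 if (len(L)>1 and L[-1]<-5) else .6/75
    st=env.move_l(*cage(th),rate=8,f_stop=6); f=np.mean([F(th) for _ in range(3)],0); L.append(f[0]); print(round(th,4),st,f.round(2),round(env.read_state()["time_s"],2))
    if st or f[0]<-10.8: break
env.hold(.3); print(F(th))
b=viewer.camera("scene"); cv2.imwrite("pics/e.png",cv2.resize(b[155:255,205:305],None,fx=5,fy=5,interpolation=2))
```

```text
-0.117 False [-4.58 -2.91  1.01] 12.43
-0.109 False [-5.08 -3.13  1.05] 12.75
-0.105 False [-4.98 -3.07  1.34] 13.07
-0.097 False [-5.27 -3.16  1.3 ] 13.4
-0.093 False [-5.18 -3.39  1.31] 13.72
-0.089 False [-5.32 -3.25  1.56] 14.05
-0.085 False [-5.1  -3.05  1.33] 14.38
-0.081 False [-5.31 -2.96  1.27] 14.7
-0.077 False [-4.99 -3.49  1.31] 15.03
-0.069 False [-4.45 -3.24  1.28] 15.35
-0.061 False [-4.54 -3.64  1.16] 15.68
-0.053 False [-4.75 -3.51  1.48] 16.0
-0.045 False [-4.52 -3.99  0.85] 16.32
-0.037 False [-4.29 -3.43  1.29] 16.65
-0.029 False [-4.66 -3.64  0.81] 16.98
-0.021 False [-4.28 -3.42  0.53] 17.3
-0.013 False [-3.97 -3.29  0.36] 17.62
-0.005 False [-4.16 -3.35  0.76] 17.95
0.003 False [-3.77 -3.55  0.42] 18.27
0.011 False [-4.11 -3.42  0.45] 18.6
0.019 False [-4.52 -3.49  0.6 ] 18.93
0.027 False [-4.09 -3.42  0.49] 19.25
0.035 False [-4.   -3.06  0.46] 19.57
0.043 False [-4.   -3.65  0.47] 19.9
0.051 False [-3.91 -3.02  0.29] 20.23
0.059 False [-4.85 -3.58  0.38] 20.55
0.067 False [-6.09 -3.12  0.56] 20.88
0.071 False [-6.72 -3.37  1.03] 21.2
0.075 False [-8.03 -3.41  0.69] 21.52
0.079 False [-8.31 -3.77  1.18] 21.85
0.083 False [-9.33 -3.61  0.93] 22.18
0.087 False [-10.24  -3.62   1.13] 22.5
0.091 False [-10.53  -3.68   1.63] 22.82
0.095 False [-11.86  -3.91   1.5 ] 23.15
[-11.29  -4.06   1.08]
```

View pics/e.png

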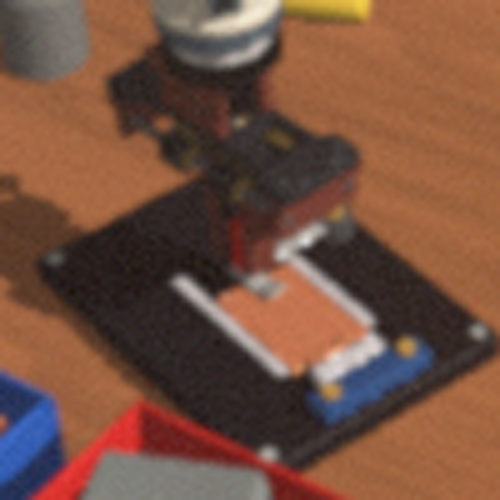

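Pad contact was felt at about 0.055 rad. The force then rose about 7.5 N over the 4 N plateau, and the picture shows the slide against the pad at (300,368). Now I'll release, check and press the button.

Run:
```python
from m import *
th=.095
set_gripper(45); print(F(th))
p,q=cage(th,230); env.move_l(p,rate=150)
set_gripper(0)
b=np.array([467,379.3]); qb=quat(yaw+th+np.pi/2)
env.reach([b[0],b[1],200],qb)
print("ok",env.read_state()["time_s"])
a=viewer.camera("scene"); g=viewer.camera("top")
cv2.imwrite("pics/f.png",np.hstack([cv2.resize(a[170:260,205:305],None,fx=4,fy=4,interpolation=2),cv2.resize(a[170:260,330:430],None,fx=4,fy=4,interpolation=2)]))
cv2.imwrite("pics/f2.png",cv2.resize(g[130:230,310:410],None,fx=5,fy=5,interpolation=2))
```

```text
[-0.06  0.05 -0.26]
ok 27.4417
```

View pics/f.png

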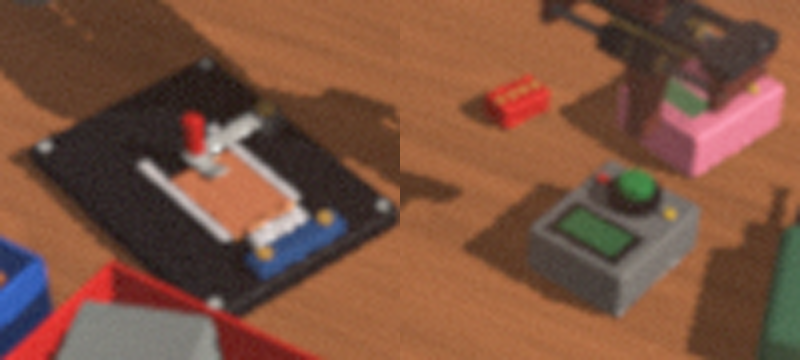

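View pics/f2.png

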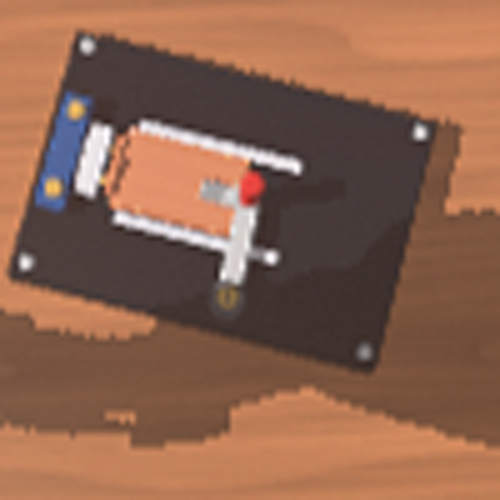

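The clip lies on the slide (toe at (215,188) in the top crop) and the slide is against the pad. The fingers are over the grey tester's button. Pressing now.

Run:
```python
from m import *
x,y=467,379.3
env.move_l([x,y,153],rate=100)
z=153;L=[]
while z>132:
    z-=1; st=env.move_l([x,y,z],rate=20,f_stop=12); s=env.read_state(); L.append((z,st,round(s["tool_pos"][2]-80,2),s["force"].round(1).tolist()))
    if st or s["force"][2]>13: break
env.hold(.3); print(*L,sep="\n"); s=env.read_state(); print(s["time_s"],s["force"],s["tool_pos"][2]-80)
b=viewer.camera("scene"); cv2.imwrite("pics/g.png",np.hstack([cv2.resize(b[180:250,340:410],None,fx=5,fy=5,interpolation=2)]))
```

```text
(152, False, np.float64(72.55), [-0.7, -0.2, -0.1])
(151, False, np.float64(71.11), [0.5, -0.4, 0.7])
(150, False, np.float64(69.91), [-1.1, -1.1, -0.1])
(149, False, np.float64(68.9), [0.0, 0.4, 0.3])
(148, False, np.float64(67.9), [0.5, 0.6, 0.5])
(147, False, np.float64(67.14), [-0.2, 0.3, 1.4])
(146, False, np.float64(66.07), [0.0, -0.0, 2.2])
(145, False, np.float64(65.05), [-0.0, 0.5, 1.5])
(144, False, np.float64(64.06), [0.1, 0.7, 2.8])
(143, False, np.float64(63.02), [-0.4, 0.0, 2.4])
(142, False, np.float64(62.04), [0.4, 0.5, 2.6])
(141, False, np.float64(61.33), [0.1, 0.2, 5.9])
(140, False, np.float64(61.16), [-2.9, -2.5, 14.6])
31.7083 [-2.06382463 -1.34922196 14.27337771] 61.15925989984629
```

View pics/g.png

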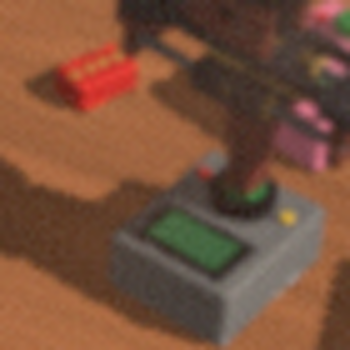

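First contact came at a tip height of 67 mm, with a hard stop at 61.2 mm. That is the full 6 mm, and the picture shows the fingers on the button. Now I'll swing the clip clear.

Run:
```python
from m import *
s=env.read_state()["tool_pos"]; env.move_l([s[0],s[1],230],rate=150)
th=.06; p,q=cage(th,230,-3); env.reach(p,q); set_gripper(50)
p,_=cage(th,122,-3); print("stop",env.move_l(p,rate=100,f_stop=8)); set_gripper(30); print(F(th),env.read_state()["time_s"])
for th in np.arange(-.04,-1.31,-.1):
    p,q=cage(th); st=env.move_l(p,q,rate=50,f_stop=14); print(round(th,2),st,F(th))
    if st: break
set_gripper(50); p,q=cage(th,230); env.move_l(p,rate=150); print(F(th),env.read_state()["time_s"])
env.reach([300,350,300],q); print(env.read_state()["time_s"])
a=viewer.camera("scene"); g=viewer.camera("top")
cv2.imwrite("pics/i.png",np.hstack([cv2.resize(a[170:270,205:305],None,fx=4,fy=4,interpolation=2),cv2.resize(g[130:230,310:410],None,fx=4,fy=4,interpolation=2)]))
```

```text
stop False
[-0.29  0.34  0.18] 36.8333
-0.04 False [-0.36  0.1   0.06]
-0.14 False [-0.16 -0.14 -0.13]
-0.24 False [-0.36 -0.43 -0.26]
-0.34 False [ 0.45 -0.16  0.18]
-0.44 False [-0.13 -0.24  0.02]
-0.54 False [-0.24  0.14  0.33]
-0.64 False [-0.22  0.09  0.01]
-0.74 False [0.34 0.32 0.03]
-0.84 False [0.65 0.12 0.23]
-0.94 False [-0.06  0.04  0.52]
-1.04 False [-0.28  0.44 -0.05]
-1.14 False [ 0.32 -0.19  0.97]
-1.24 False [-0.21 -0.01 -0.33]
[ 0.39 -0.24 -0.55] 42.4333
44.3
```

View pics/i.png

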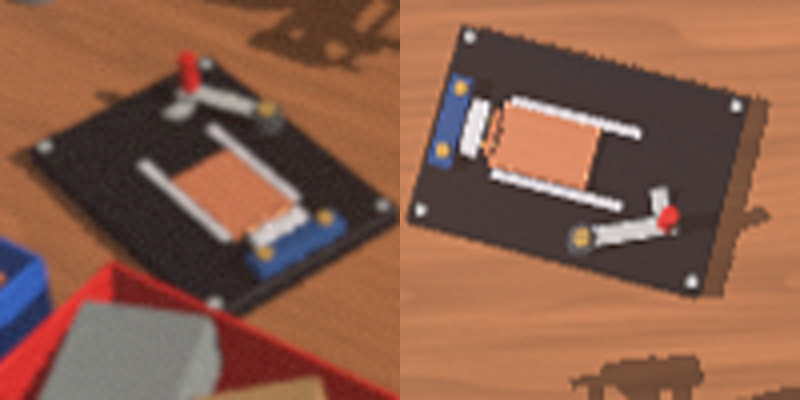

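The clip is back at about -1.15 rad with the knob at (668,217), and the slide is flat between its rails at the pad. The robot is clear, so I'm handing in.

```bash
python3 -c "
from station import *
from station import workorder
print(workorder.sign_off())"
```

```text
the job is handed in; nothing more can be done
None
```

The job is done and handed in; the sign-off reports no verdict. The last check was at 44.3 s of the 72 s allowed.

- **Clip closing:** I swung the clip by its knob with the fingers loosely round it. The push ran level at about 4 N, rose from about 0.055 rad (pad contact), and I stopped at about 11.5 N. That puts an estimated 7.5 N on the pad, inferred from the wrist force rather than measured directly. After letting go, the pictures showed the clip's toe on the slide and the slide against the pad.
- **Button:** I pressed the grey tester's button with closed fingers. First contact came at a tip height of about 67 mm and the hard stop at 61.2 mm, so the full 6 mm of travel, with 14 N at the end.
- **Clip opening:** I swung the clip back clear. The last pictures show it at about -1.15 rad by eye, the slide flat between its rails at the pad, and the robot clear.

**Disagreements:** The two cameras differed by about 3.5 mm on the jig's position, so I used the mean. Home was felt about 3 to 4 mm later than the pictures predicted, about half of which is play round the knob. The clip's return showed no force above the noise in the readings taken after each step, so only the pictures confirm that it moved. I did not re-measure the other objects on the bench after the job; the arm felt no unexpected contact.

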